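Ready the burr tin: scriber out, nested lids on, outer lid off

TASK

Get the engraving tin ready for the next worker: pull out the scriber that stands in the open tin and leave it point down in the pen pot. Then carry the two nested lids together to the tin, lower them gently until the inner lid is fully seated in its mouth, and lift off the outer lid alone, level and straight up until it is well clear of the inner lid's knob. The program finishes while still holding the outer lid level in the air over the tin, with the inner lid left seated; do not take the lids apart anywhere else, do not shove the tin or tip the pot, and leave the other things alone.

Things in the scene. Friction and masses are not known exactly. Their poses are not given: they have to be found in the camera images.
- tin: Open round aluminium tin, loose, 0.7 kg; in mm: outside diameter 92, mouth (inside) diameter 84, height 75, floor 4 thick. Origin: centre of its underside, z up. On its floor stands a steel holder tube, axis 15 from the tin's axis towards the tin's own +x, bore 15, top at height 45; the scriber stands in it.
- scriber: Green pencil-like scriber, about 50 g, round, diameter 12 mm, length 132; the lowest 16 taper to the point. Origin: the point; z along the shaft to the blunt end. At the start it stands nearly upright in the tin's holder tube, point on the tin's floor (41 of its length in the tube), its upper 61 above the tin's rim. Let go in the pot it leans on the pot's wall.
- pot: Round grey plastic pen pot, empty, loose, 0.4 kg; in mm: outside diameter 64, inside diameter 58, height 85, floor 5 thick. Origin: centre of its underside, z up.
- inner_lid: Aluminium, about 160 g; in mm; origin: centre of underside, z up. Heights: 0-10 plug, diameter 79 (lowest 5 tapers to 70), enters the tin's mouth; 10-14 flange, diameter 96, rests on the tin's rim; raised edge to 20; central stem, diameter 12; steel knob, diameter 20, at 50-72. Starts under the outer lid. Seated: origin 65 above tin's underside. Raised by the knob it carries the outer lid (no latch).
- outer_lid: Aluminium, about 140 g; in mm; origin: centre of skirt's lower edge, z up. Skirt diameter 107 (inside 102), 0-16; disc 16-20; central hole, diameter 40, with upright collar, outside about 50 (10-sided), 20-44. Lies loose on the inner lid, origin 4 above the inner's; the knob sticks up through the collar, from 2 to 24 above its top. Gripped by the collar it rises alone; skirt clears knob after 68.
- tumbler: Bystander: clear glass tumbler, rim diameter 68 mm, height 100 mm, origin at the centre of its underside. To be left alone.
- saucer: Bystander: black saucer, diameter 110 mm, height 14 mm, origin at the centre of its underside. To be left alone.
- stone: Bystander: cork-brown polishing block 55 x 38 x 22 mm lying on the saucer, origin at the centre of its underside. To be left alone.
Things that resemble listed ones, but are neither listed nor needed, are in the scene too. What is shaped like the tin but green or pink is not meant. What is shaped like the inner_lid but blue is not meant.

How it is judged (in metres and radians):
On the way, in this order (a step that is already met when the one before it is completed fails the run):
1. the scriber is left point down in the pen pot (horizontal distance between scriber and pot below 0.032 m and z of scriber in the frame of pot below 0.03 m and angle between scriber's own z axis and vertical below 1 rad and contact force between the fingers and scriber below 0.1 N), for 0.2 s.
2. the nested lids sit together on the tin, inner lid fully seated (horizontal distance between inner_lid and tin below 0.006 m and z of inner_lid in the frame of tin between 0.062 and 0.068 m and angle between the z axis of inner_lid and the z axis of tin, either way round below 0.06 rad and z of outer_lid in the frame of inner_lid below 0.008 m), for 0.2 s.
At the end, for the whole second after the job is handed in: Outer lid held (over 1 N), still, level within 0.25 rad, over the tin (80 mm), skirt edge 142 mm or more above the tin's underside; inner lid seated (62 to 68 mm high, within 6 mm, 0.06 rad), not touched by robot or outer lid; scriber released, point down in pot; tin and pot upright (all of step 1 and horizontal distance between inner_lid and tin below 0.006 m and z of inner_lid in the frame of tin between 0.062 and 0.068 m and angle between the z axis of inner_lid and the z axis of tin, either way round below 0.06 rad and z of outer_lid in the frame of tin above 0.142 m and horizontal distance between outer_lid and tin below 0.08 m and angle between outer_lid's own z axis and vertical below 0.25 rad and linear speed of outer_lid below 0.03 m/s and contact force between the fingers and outer_lid above 1 N and contact force between each of outer_lid, the arm, the fingers and inner_lid below 0.1 N and contact force between outer_lid and tin below 0.1 N and angle between each of tin, pot's own z axis and vertical below 0.1 rad); the arm keeps its last pose, push and grip.
It fails at once if the outer lid is taken off the inner lid while the inner lid is not seated in the tin (z of outer_lid in the frame of inner_lid above 0.016 m and not (horizontal distance between inner_lid and tin below 0.006 m and z of inner_lid in the frame of tin between 0.062 and 0.068 m and angle between the z axis of inner_lid and the z axis of tin, either way round below 0.06 rad)).
It fails at once if the lids are dropped or rammed onto the tin (contact force between inner_lid and tin above 60 N).
It fails at once if the tin is shoved more than 30 mm or tipped (distance of tin from where it was at the start of the episode above 0.03 m or angle between tin's own z axis and vertical above 0.25 rad).
It fails at once if the pot is tipped (angle between pot's own z axis and vertical above 0.4 rad).
It fails at once if a bystander is disturbed (distance of any of tumbler, saucer, stone from where it was at the start of the episode above 0.03 m).
It also fails if it takes over 64 s, if anything falls off the work surface, if the arm or the gripper's body presses on something with over 40 N, if the wrist force passes 120 N, or if a joint passes its speed limit or range.

ROBOT

A 6-joint arm with a two-finger parallel gripper is mounted at the origin on the work surface. World frame = base frame: x ahead of the robot, y to its left, z up, the work surface at z = 0. Lengths are in mm, angles in degrees, forces in N, time in s.
With the tool pointing down it reaches from about 325 to 850 mm from the base axis. Payload 4.4 kg.
Tool frame: the origin (TCP) lies at the very end of the fingers, on their centre line; the grasp point (between the pads) lies 19 mm behind it (bot.hold_point_z is the distance from the TCP to the grasp point, in mm); z points along the fingers, y is the direction in which the jaws open and shut (so a half turn about z gives the same grasp; the last joint's range is limited). The gripper opens to 94 mm and grips with 3 to 60 N. Pads are 16 mm wide; open, the fingers measure 119 mm over their backs; the gripper's body (75 mm by 177 mm) begins 78 mm behind the grasp point.
Start: joints at [-84.884, 11.837, 88.321, -0, 79.842, -8.623], TCP at [136.554, -558.551, 170.247] pointing down, gripper open.
Joint ranges: [-156.59, 156.59], [-49.26, 127.26], [12.9, 141.05], [-63.56, 243.56], [4.71, 150.69], [-161.64, 161.64]. Speed limits (degrees/s): [159.86, 159.86, 180, 180, 180, 180].

INTERFACE

Orientations are given as [roll, pitch, yaw] about the fixed x, y, z axes, in that order (R = Rz(yaw) Ry(pitch) Rx(roll)).
In Python, from rig import bot, kinematics, cams, job gives the robot as it stands. Calls block until the motion is done:
- bot.move_ptp(position, orientation): joint-space move of the TCP to a pose.
- bot.movel(position, speed=150, orientation=None): straight line of the TCP; orientation=None keeps the orientation; speed is the mean speed in mm/s.
- bot.move_j(angles): joint-space move.
- bot.grip(opening): opening from 0.0 (shut) to 1.0 (fully open); the grip force is fixed at half the most; returns when the fingers have stopped.
- bot.wait(seconds).
- kinematics.inverse_kinematics(position, orientation): joint angles nearest the present ones, or None.
- bot.get_state(): the state.
- cams.get_image(name): name is "side" or "top" or "wrist"; returns the picture (400x640x3 uint8, red, green, blue); there is no depth.
- cams.camera_params(name): a dict with "mtx" (3x3 intrinsics, pixels), "cam_to_world" (4x4, takes a point from camera to world coordinates); the wrist camera has in their place "mount" (4x4, takes a point from camera to tool coordinates, whose origin is the TCP and whose axes are the flange's). Camera axes: x right, y down, z forward; pixel columns grow to the right and rows downward; lengths in mm; the calibration is good to about 2 mm. A picture is of the moment at which its call begins: read the wrist's pose just before it. camera_params takes no time and is no camera call.
A pose or a line that the arm cannot do raises bot.Unreachable and nothing moves.
- job.finish_job(): hands the job in, once; it reports no verdict.
The state is a dict: "time_s": time; "qpos": joint angles; "qd": joint speeds; "effort": joint torques, N m; "ee_pos": TCP position; "ee_rot": TCP orientation; "ft_force": force on the tool from outside, world axes, zero at the start; "ft_torque": the same for the moment, N m; "grip_width": opening from 0.0 (shut) to 1.0 (fully open).
Only numpy, scipy, OpenCV 4.12 (cv2) and the standard library are available. Lean on these libraries where they do the work, as an engineer would, in place of code of your own. Each camera call takes 0.05 s, during which the arm holds its last target.

## Working session

There is one attempt and no reset: what is moved stays moved. The work goes in short steps, each a Python script; the robot and the scene stay as the last script left them, time stands still between calls to the robot, and variables do not carry over. Pictures are saved under pics/ and viewed, and the job is handed in when it is done.

```bash
ls; mkdir -p pics; python3 - <<'E'
from rig import bot,kinematics,cams,job
import cv2,numpy as np
np.set_printoptions(suppress=True,precision=4)
for n in("side","top","wrist"):
    s=bot.get_state()
    im=cams.get_image(n); cv2.imwrite(f"pics/a_{n}.png",im[:,:,::-1]); print(n,cams.camera_params(n))
print(s, bot.hold_point_z)
E
```

```text
pics
side {'mtx': array([[366.8608,   0.    , 322.804 ],
       [  0.    , 366.8608, 196.3808],
       [  0.    ,   0.    ,   1.    ]]), 'cam_to_world': array([[   0.9961,   -0.0437,    0.0772,  488.3552],
       [  -0.0881,   -0.5888,    0.8035, -748.6031],
       [   0.0103,   -0.8071,   -0.5903,  546.2229],
       [   0.    ,    0.    ,    0.    ,    1.    ]])}
top {'mtx': array([[396.9452,   0.    , 314.9783],
       [  0.    , 396.9452, 200.6405],
       [  0.    ,   0.    ,   1.    ]]), 'cam_to_world': array([[  -0.0075,   -0.9901,    0.1402,  423.7154],
       [  -1.    ,    0.0067,   -0.0061,  -40.8928],
       [   0.0051,   -0.1402,   -0.9901, 1119.9915],
       [   0.    ,    0.    ,    0.    ,    1.    ]])}
wrist {'mtx': array([[333.6915,   0.    , 316.8568],
       [  0.    , 333.6915, 197.5261],
       [  0.    ,   0.    ,   1.    ]]), 'mount': array([[  -0.0012,   -0.9737,   -0.2279,   64.7955],
       [   1.    ,   -0.0011,   -0.0008,    0.0847],
       [   0.0005,   -0.2279,    0.9737, -214.5815],
       [   0.    ,    0.    ,    0.    ,    1.    ]])}
{'time_s': 0.1, 'qpos': array([-84.8843,  11.8808,  88.3956,   0.0009,  79.8437,  -8.623 ]), 'qd': array([-0.0523, -0.1625, -0.168 ,  0.0884,  0.0278,  0.0443]), 'effort': array([  0.0002, -37.1863, -28.2293,   0.07  ,   0.0311,  -0.    ]), 'ee_pos': array([ 136.4806, -557.7337,  169.2012]), 'ee_rot': array([-179.8814,   -0.0189,   13.7385]), 'ft_force': array([-0.3929,  0.3373, -0.6566]), 'ft_torque': array([ 0.0434,  0.0038, -0.0457]), 'grip_width': 1.0018156984919517} 18.8
```

View pics/a_side.png

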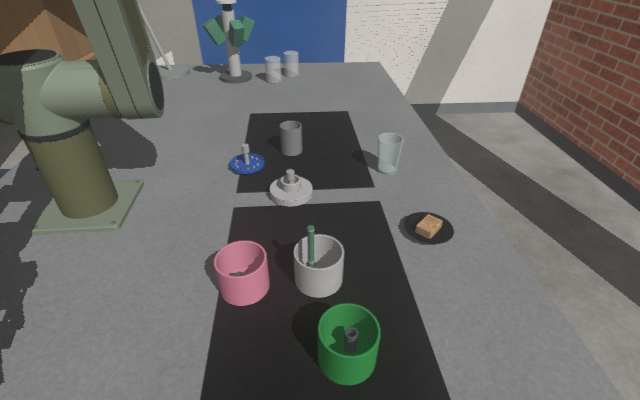

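View pics/a_top.png

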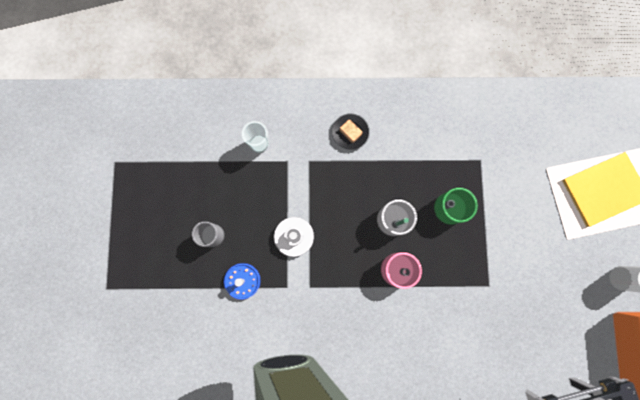

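The side view shows the tin and scriber at about (318,265), the nested lids at (291,188), the pot at (291,138), the tumbler at (389,153) and the saucer at (428,228). In the top view the tin is at (397,218), the lids at (294,237) and the pot at (208,235). I'll enlarge these to measure them.

```bash
python3 - <<'E'
import cv2,numpy as np
t=cv2.imread("pics/a_top.png")
def crop(im,c,r,w=25,s=8): return cv2.resize(im[r-w:r+w,c-w:c+w],None,fx=s,fy=s,interpolation=cv2.INTER_CUBIC)
cv2.imwrite("pics/b_top.png",np.hstack([crop(t,397,218,25,5),crop(t,294,237,25,5),crop(t,208,235,25,5)]))
s=cv2.imread("pics/a_side.png")
cv2.imwrite("pics/b_side.png",np.hstack([crop(s,318,260,45,3)[:270],cv2.resize(crop(s,291,188,28,5),(270,270)),cv2.resize(crop(s,291,138,28,5),(270,270))]))
E
```

```text
(no output)
```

View pics/b_top.png

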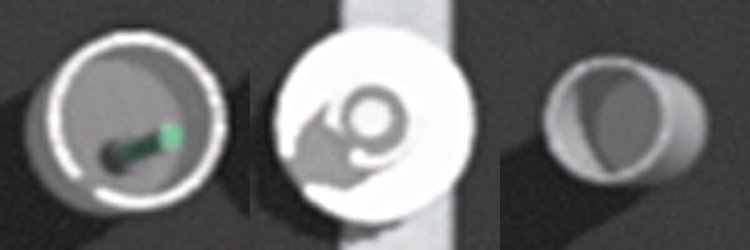

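View pics/b_side.png

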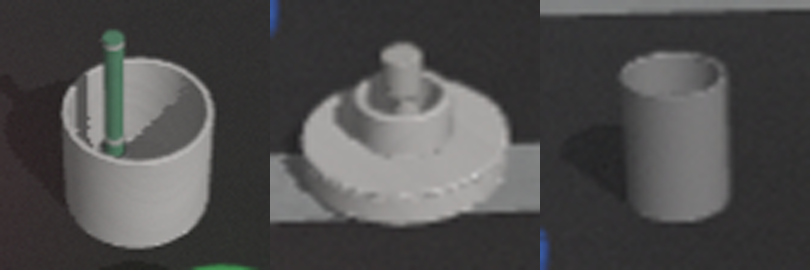

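```bash
cat > h.py <<'E'
from rig import bot,kinematics,cams,job
import cv2,numpy as np
from scipy.spatial.transform import Rotation as R
np.set_printoptions(suppress=True,precision=2)
def camT(name,st=None):
    p=cams.camera_params(name)
    if name!="wrist": return p["mtx"],p["cam_to_world"]
    st=st or bot.get_state()
    T=np.eye(4);T[:3,:3]=R.from_euler('xyz',st["ee_rot"],degrees=True).as_matrix();T[:3,3]=st["ee_pos"]
    return p["mtx"],T@p["mount"]
def ray(K,T,px,z):
    d=T[:3,:3]@np.linalg.solve(K,[px[0],px[1],1.]);o=T[:3,3]
    return o+d*(z-o[2])/d[2]
def proj(K,T,P):
    P=np.atleast_2d(P);c=(P-T[:3,3])@T[:3,:3]; u=c@K.T; return u[:,:2]/u[:,2:]
def circ(c,r,z,n=72):
    a=np.linspace(0,2*np.pi,n);return np.c_[c[0]+r*np.cos(a),c[1]+r*np.sin(a),np.full(n,z)]
def overlay(im,K,T,cs,s=1):
    im=cv2.resize(im,None,fx=s,fy=s,interpolation=cv2.INTER_CUBIC)
    for (c,r,z,col) in cs:
        q=(proj(K,T,circ(c,r,z))+.5)*s-.5
        cv2.polylines(im,[np.round(q*8).astype(np.int32)],True,col,1,cv2.LINE_AA,3)
    return im
E
python3 - <<'E'
from h import *
K,T=camT("top")
for n,p,z in [("tin",(398.7,216.9),75),("scr",(405.9,219.9),136),("lid",(293.5,236.3),24),("knob",(292.5,235.1),72),("pot",(204.1,233.1),85),("tumb",(255,130),100),("sauc",(350,132),14),("green",(459,204),75),("pink",(402,268),75),("blueknob",(239,282),72)]:
    print(n,ray(K,T,p,z))
K,T=camT("side")
for n,p,z in [("tin",(318-45+137/3,215+110/3),75),("scr",(318-45+113/3,215+37/3),136),("knob",(291-28+(403-270)/4.82,160+52/4.82),72),("pot",(291-28+(672-540)/4.82,110+74/4.82),85)]:
    print(n,ray(K,T,p,z))
E
```

```text
tin [ 526.67 -268.61   75.  ]
scr [ 513.04 -272.98  136.  ]
lid [480.12  12.18  24.  ]
knob [480.82  12.49  72.  ]
pot [486.96 241.56  85.  ]
tumb [758.97 110.91 100.  ]
sauc [ 779.66 -150.33   14.  ]
green [ 560.01 -430.5    75.  ]
pink [ 393.27 -272.24   75.  ]
blueknob [360.68 150.9   72.  ]
tin [ 527.62 -274.98   75.  ]
scr [ 513.58 -277.41  136.  ]
knob [481.92   6.91  72.  ]
pot [485.8  232.42  85.  ]
```

```bash
python3 - <<'E'
from h import *
import pickle
for i,(p,y) in enumerate([([505,-272,230],90),([505,-272,230],-90+0.)]):
    q=kinematics.inverse_kinematics(p,[180,0,y]); print(y,q)
def shot(tag,p,y):
    bot.move_ptp(p,[180,0,y]); bot.wait(.15)
    s=bot.get_state(); im=cams.get_image("wrist"); cv2.imwrite(f"pics/{tag}.png",im[:,:,::-1]); pickle.dump(camT("wrist",s),open(f"pics/{tag}.pkl","wb")); print(tag,s["time_s"],s["ee_pos"],s["ee_rot"])
shot("w_tin0",[520,-272,240],0)
shot("w_tin180",[520,-272,240],180)
shot("w_lid180",[481,10,200],180)
shot("w_lid0",[481,10,200],0)
shot("w_pot0",[486,238,240],0)
shot("w_pot180",[486,238,240],180)
E
```

```text
90 [-36.95   9.38  84.13   0.    86.48 -36.95]
-90.0 [-36.95   9.38  84.13  -0.    86.48 143.05]
w_tin0 2.0583 [ 519.42 -272.88  239.76] [-179.99    0.02   -0.1 ]
w_tin180 4.9083 [ 520.01 -272.02  240.02] [-180.      0.    179.99]
w_lid180 6.2167 [481.72   8.75 200.28] [-179.98    0.04  179.89]
w_lid0 9.0667 [480.99  10.   199.99] [180.     0.     0.01]
w_pot0 10.1917 [486.19 236.42 239.6 ] [179.96   0.04  -0.14]
w_pot180 13.0417 [486.02 237.99 240.02] [-180.      0.    179.99]
```

```bash
python3 - <<'E'
import cv2,numpy as np
r=lambda n:cv2.resize(cv2.imread(f"pics/{n}.png"),(400,250))
cv2.imwrite("pics/c_tinlid.png",np.vstack([np.hstack([r("w_tin0"),r("w_tin180")]),np.hstack([r("w_lid0"),r("w_lid180")])]))
cv2.imwrite("pics/c_pot.png",np.hstack([r("w_pot0"),r("w_pot180")]))
E
```

```text
(no output)
```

View pics/c_tinlid.png

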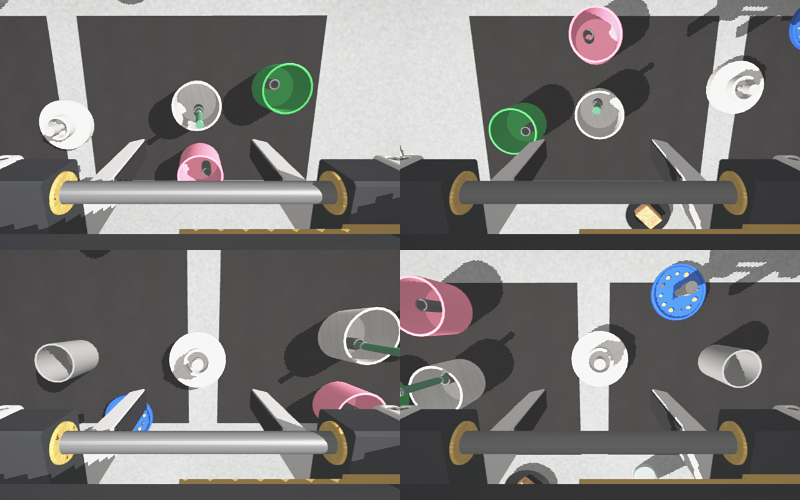

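View pics/c_pot.png

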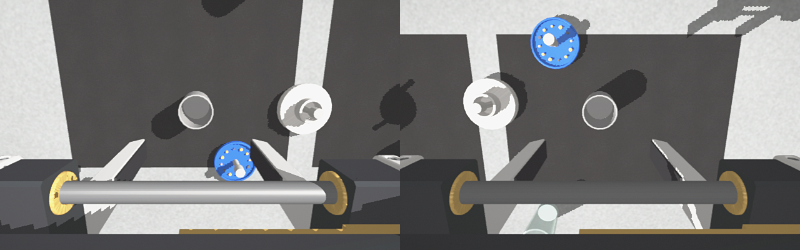

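Each object is clearly visible in both wrist views: tin at about (313,170), lids at (317,175), pot at (313,177). I'll fit circles of known size and height to the edges.

```bash
cat > fit.py <<'E'
from h import *
import pickle
from scipy.optimize import minimize
from scipy.ndimage import map_coordinates
def fit(tag,c0,circles,rng=12):
    im=cv2.imread(f"pics/{tag}.png");K,T=pickle.load(open(f"pics/{tag}.pkl","rb"))
    g=cv2.GaussianBlur(cv2.cvtColor(im,cv2.COLOR_BGR2GRAY).astype(float),(0,0),1.0)
    gx=cv2.Sobel(g,cv2.CV_64F,1,0);gy=cv2.Sobel(g,cv2.CV_64F,0,1)
    def cost(c):
        v=0
        for r,z in circles:
            q=proj(K,T,circ(c,r,z)); n=q-proj(K,T,[[c[0],c[1],z]]); n/=np.linalg.norm(n,axis=1)[:,None]
            G=map_coordinates(gx,q.T[::-1],order=1)*n[:,0]+map_coordinates(gy,q.T[::-1],order=1)*n[:,1]
            v+=np.minimum(-G,150).clip(0).mean()   # bright inside -> dark outside
        return -v
    xs=np.arange(-rng,rng+.1,1.5)
    best=min(((cost([c0[0]+a,c0[1]+b]),c0[0]+a,c0[1]+b) for a in xs for b in xs))
    m=minimize(cost,best[1:],method="Nelder-Mead",options=dict(initial_simplex=np.array(best[1:])+np.array([[0,0],[1,0],[0,1]])))
    return m.x,m.fun,im,K,T
def show(name,items):
    out=[]
    for tag,x,cs in items:
        im=cv2.imread(f"pics/{tag}.png");K,T=pickle.load(open(f"pics/{tag}.pkl","rb"))
        u=proj(K,T,[[x[0],x[1],60]])[0].astype(int)
        w=50
        o=overlay(im,K,T,[(x,r,z,(0,0,255)) for r,z in cs],4)
        out.append(o[(u[1]-w)*4:(u[1]+w)*4,(u[0]-w)*4:(u[0]+w)*4])
    cv2.imwrite(name,np.hstack(out))
E
python3 - <<'E'
from fit import *
for n,tags,c0,cs in [("tin",("w_tin0","w_tin180"),(527,-272),[(46,75)]),("lid",("w_lid0","w_lid180"),(481,10),[(53.5,24)]),("knob",("w_lid0","w_lid180"),(481,10),[(10,72)]),("pot",("w_pot0","w_pot180"),(486,237),[(32,85)])]:
    it=[]
    for t in tags:
        x,f,*_=fit(t,c0,cs); print(n,t,x,f); it.append((t,x,cs))
    show(f"pics/d_{n}.png",it)
E
```

```text
tin w_tin0 [ 527.  -270.5] -150.0
tin w_tin180 [ 525.5 -270.5] -150.0
lid w_lid0 [479.66  10.73] -120.67365655746488
lid w_lid180 [479.87  12.11] -125.92395446260679
knob w_lid0 [481.18  10.7 ] -124.19958361425932
knob w_lid180 [480.25  11.  ] -150.0
pot w_pot0 [485.55 239.59] -145.26090729797122
pot w_pot180 [484.5 240. ] -150.0
```

```bash
python3 - <<'E'
import cv2,numpy as np
r=lambda n:cv2.resize(cv2.imread(f"pics/d_{n}.png"),(400,200))
cv2.imwrite("pics/d_all.png",np.vstack([np.hstack([cv2.imread("pics/d_tin.png")[50:300]]),np.hstack([cv2.imread("pics/d_lid.png")[50:330]])]))
E
```

```text
(no output)
```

View pics/d_all.png

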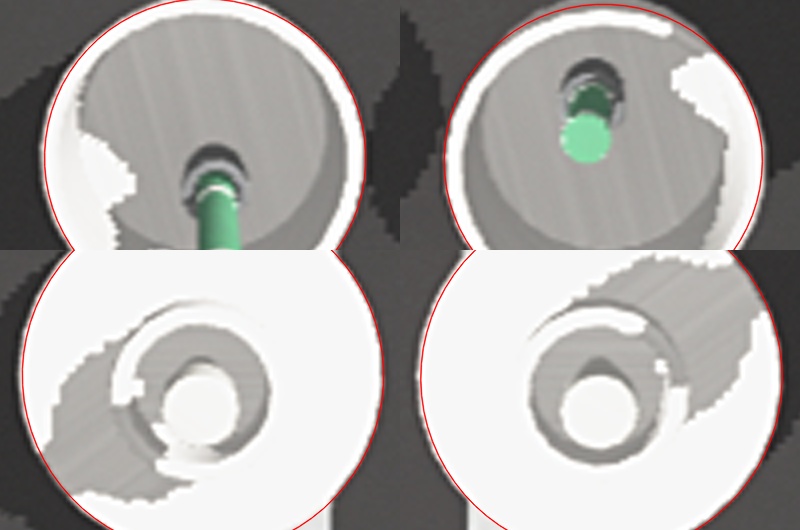

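View pics/d_pot.png

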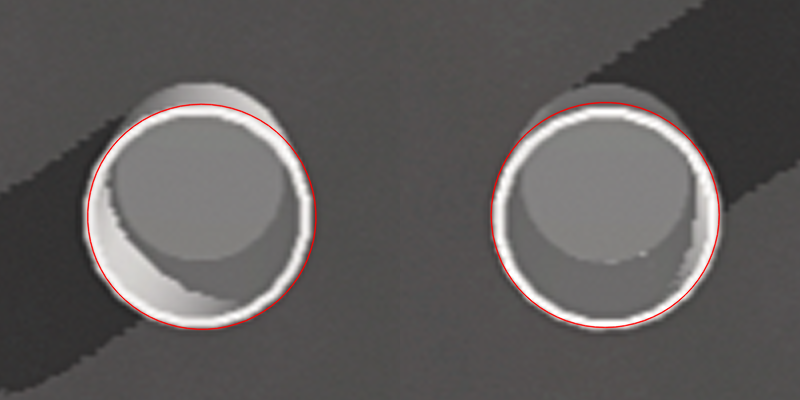

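View pics/d_knob.png

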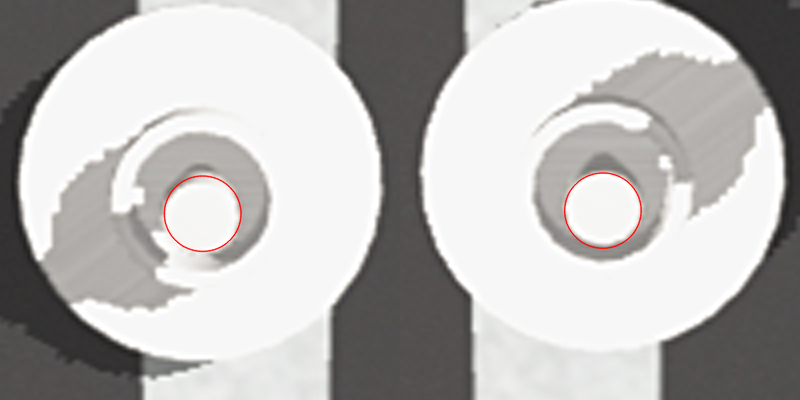

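```bash
sed -i 's/,150)/,500)/' fit.py; python3 - <<'E'
from fit import *
for n,tags,c0,cs in [("tin",("w_tin0","w_tin180"),(527,-271),[(46,75)]),("lid",("w_lid0","w_lid180"),(481,11),[(53.5,24)]),("knob",("w_lid0","w_lid180"),(481,10),[(10,72)]),("pot",("w_pot0","w_pot180"),(486,239),[(32,85)])]:
    it=[]
    for t in tags:
        x,f,*_=fit(t,c0,cs,6); print(n,t,x,f); it.append((t,x,cs))
    show(f"pics/e_{n}.png",it)
# scriber blunt end by green colour
K,T=pickle.load(open("pics/w_tin180.pkl","rb"));im=cv2.imread("pics/w_tin180.png").astype(int)
m=((im[...,1]-im[...,2]>60)&(im[...,1]>190)&(im[...,0]>120)).astype(np.uint8); m[:,:280]=0;m[:,360:]=0;m[220:]=0
n,l,s,c=cv2.connectedComponentsWithStats(m);print(s[1:],c[1:])
i=1+s[1:,4].argmax();print("scr180",ray(K,T,c[i],136))
K,T=pickle.load(open("pics/w_tin0.pkl","rb"));im=cv2.imread("pics/w_tin0.png")
u=proj(K,T,[[513,-273,136]])[0].astype(int);print(u)
cv2.imwrite("pics/e_scr0.png",cv2.resize(im[u[1]-40:u[1]+40,u[0]-40:u[0]+40],None,fx=6,fy=6)); print("scale: px=u-40+p/6")
E
```

```text
tin w_tin0 [ 527.45 -269.86] -439.1182306514603
tin w_tin180 [ 526.91 -269.99] -409.2986649764633
lid w_lid0 [479.84  11.23] -314.1415851375424
lid w_lid180 [479.63  11.37] -323.54181020112424
knob w_lid0 [480.77  10.51] -148.92110328913122
knob w_lid180 [479.73  11.06] -225.2893268238157
pot w_pot0 [485.88 240.53] -328.8152514488371
pot w_pot180 [485.41 240.49] -353.7565134453587
[[309 171  11  12 102]] [[314.08 176.7 ]]
scr180 [ 507.45 -274.89  136.  ]
[316 194]
scale: px=u-40+p/6
```

View pics/e_tin.png

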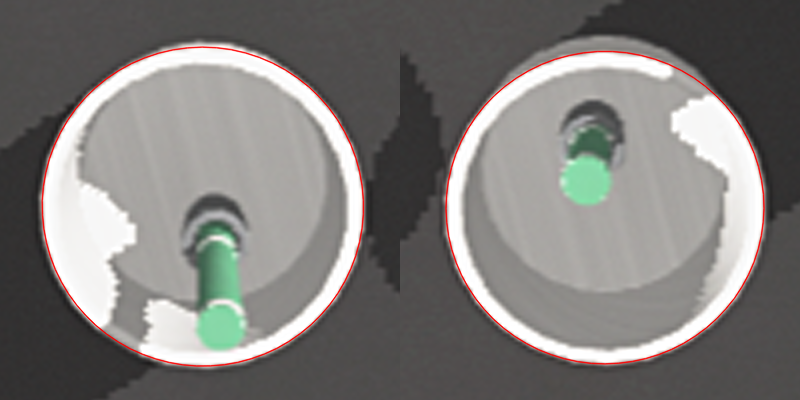

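View pics/e_scr0.png

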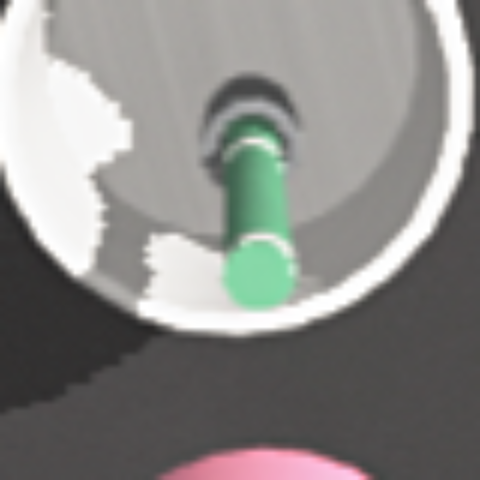

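```bash
python3 - <<'E'
from fit import *
K,T=pickle.load(open("pics/w_tin0.pkl","rb"));print(ray(K,T,(318.9,198.9),136))
u0=[316,194]
# tube rim centre: (250,140)/6 in crop
print("tube0",ray(K,T,(316-40+250/6-.4,194-40+130/6-.4),45))
K,T=pickle.load(open("pics/w_tin180.pkl","rb"));u=proj(K,T,[[526.9,-270,60]])[0].astype(int)
print("scr180",ray(K,T,(u[0]-50+(586-400)/4-.4,u[1]-50+181/4-.4),136),"tube180",ray(K,T,(u[0]-50+(592-400)/4-.4,u[1]-50+125/4-.4),45))
for z in(300,120,95): print(z,kinematics.inverse_kinematics([512,-273,z],[180,0,90]),kinematics.inverse_kinematics([512,-273,z],[180,0,0]))
E
```

```text
[ 508.27 -274.88  136.  ]
tube0 [ 516.67 -273.34   45.  ]
scr180 [ 507.6  -274.87  136.  ] tube180 [ 505.63 -273.69   45.  ]
300 [-36.61   8.65  76.95   0.    94.4  -36.61] [-36.61   8.65  76.95  -0.    94.4   53.39]
120 [-36.61  15.03  90.59   0.    74.38 -36.61] [-36.61  15.03  90.59  -0.    74.38  53.39]
95 [-36.61  16.52  91.87   0.    71.61 -36.61] [-36.61  16.52  91.87  -0.    71.61  53.39]
```

Opposite-yaw views agree within 1 mm. Tin is at (527.2,-269.9), pot at (485.6,240.5), knob at about (480,11), and the scriber top at (508,-274.9). Next I grip the scriber.

```bash
python3 - <<'E'
from h import *
import pickle
bot.move_ptp([509.2,-274.6,190],[180,0,0])
bot.movel([509.2,-274.6,97],speed=120)
bot.wait(.2); print(bot.get_state()["ee_pos"])
w=bot.grip(0.0); s=bot.get_state(); print(w,s["grip_width"]*94,s["ft_force"],s["time_s"])
bot.movel([509.2,-274.6,250],speed=120); bot.wait(.15)
s=bot.get_state(); print(s["grip_width"]*94,s["ft_force"],s["ee_pos"])
for n in("wrist","side"):
    im=cams.get_image(n);cv2.imwrite(f"pics/f_{n}.png",im[:,:,::-1])
pickle.dump(camT("wrist",s),open("pics/f_wrist.pkl","wb"))
E
```

```text
[ 509.89 -275.13   98.12]
False 10.035346107245429 [-0.11  0.45 -1.08] 17.4
9.596311226075407 [-0.1  -1.02 -0.07] [ 508.78 -274.3   249.03]
```

View pics/f_wrist.png

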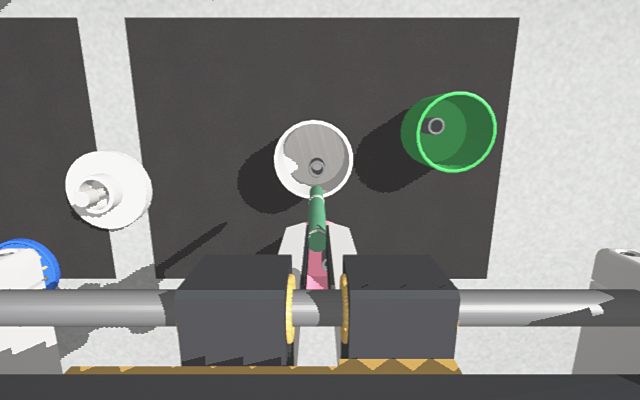

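View pics/f_side.png

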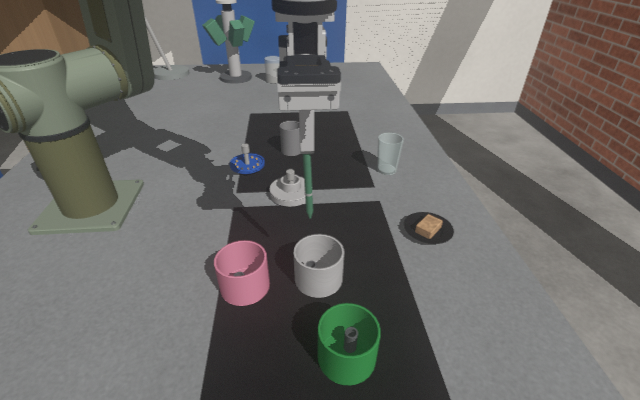

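The scriber is held, with its point hanging just above the tin in the wrist view, and the tin looks unmoved. Next it goes to the pot.

```bash
python3 - <<'E'
from h import *
x,y=485.6-8-2,240.5-.8
bot.move_ptp([x,y,250],[180,0,0])
bot.wait(.2)
bot.movel([x,y,115],speed=150); bot.wait(.1); f0=bot.get_state()["ft_force"]
bot.movel([x,y,99.5],speed=40); bot.wait(.2)
s=bot.get_state();print(s["ee_pos"],s["ft_force"]-f0)
bot.grip(0.6); bot.wait(.3)
bot.movel([x,y,215],speed=150)
s=bot.get_state();print(s["time_s"],s["grip_width"])
for n in("wrist","side"):
    im=cams.get_image(n);cv2.imwrite(f"pics/g_{n}.png",im[:,:,::-1])
E
python3 -c "
import cv2,numpy as np
a=cv2.imread('pics/g_wrist.png');b=cv2.imread('pics/g_side.png')
cv2.imwrite('pics/g.png',np.hstack([cv2.resize(a,(480,300)),cv2.resize(b[60:220,220:380],(300,300))]))"
```

```text
[475.79 239.78  99.71] [ 0.34 -0.41  0.76]
25.1083 0.6012470370518933
```

View pics/g.png

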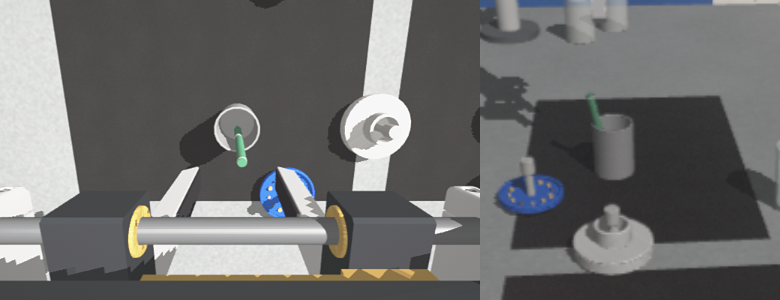

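The scriber leans inside the pot. I'll re-fit the tin from the picture taken after extraction, then grip the knob.

```bash
python3 - <<'E'
from fit import *
print(fit("f_wrist",(527,-270),[(46,75)],6)[:2])
bot.grip(1.0)
bot.move_ptp([480.2,11,130],[180,0,0])
bot.movel([480.2,11,53],speed=80); bot.wait(.3)
s=bot.get_state();print(s["ee_pos"],s["ft_force"])
im=cams.get_image("wrist");cv2.imwrite("pics/i_w.png",im[:,:,::-1])
im=cams.get_image("side");cv2.imwrite("pics/i_s.png",cv2.resize(im[110:240,220:380,::-1],None,fx=4,fy=4))
E
```

```text
(array([ 527.21, -269.83]), np.float64(-439.74942758193504))
[480.5   10.96  53.36] [-0.68 -0.16 -0.3 ]
```

View pics/i_w.png

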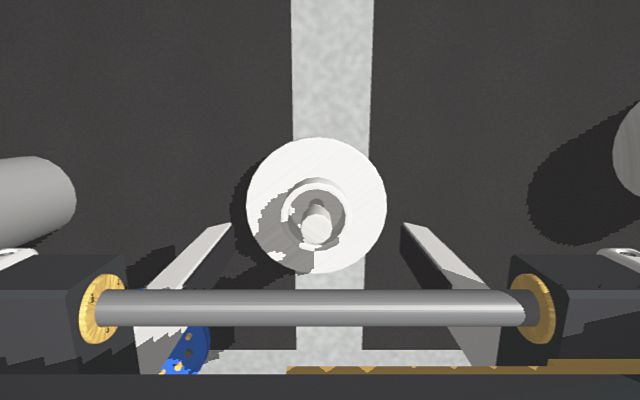

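View pics/i_s.png

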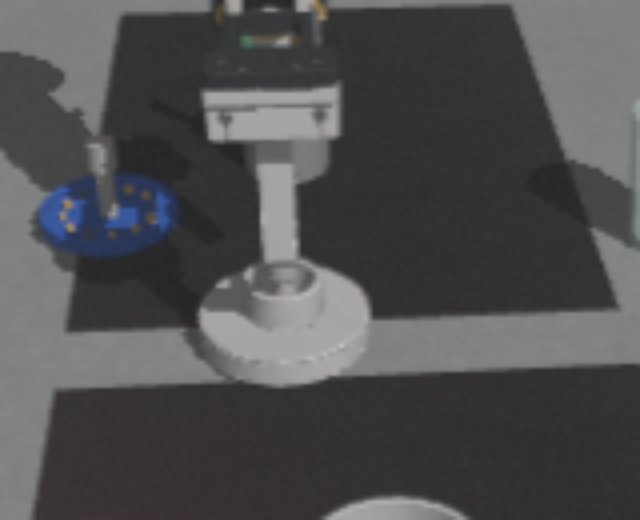

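The tin is unchanged at (527.2,-269.8). The knob at (316,225) is centred between the fingers at (231..403).

```bash
python3 - <<'E'
from h import *
import pickle
bot.movel([480.2,11,51],speed=30); bot.wait(.15); f0=bot.get_state()["ft_force"]
bot.grip(0.0); s=bot.get_state(); print(s["ee_pos"],s["grip_width"]*94,s["ft_force"]-f0)
bot.movel([480.2,11,130],speed=80); bot.wait(.3)
s=bot.get_state(); print(s["time_s"],s["ee_pos"],s["grip_width"]*94,s["ft_force"]-f0,s["ft_torque"])
pickle.dump(camT("wrist",s),open("pics/j_w.pkl","wb"))
im=cams.get_image("wrist");cv2.imwrite("pics/j_w.png",im[:,:,::-1])
im=cams.get_image("side");cv2.imwrite("pics/j_s.png",cv2.resize(im[90:250,220:380,::-1],None,fx=3.5,fy=3.5))
E
```

```text
[480.2  11.   51. ] 0.6452299524374755 [ 0.22 -1.29  1.27]
31.7 [479.96  11.03 129.64] 0.683676664425814 [ 0.46 -1.44  1.16] [ 0.01  0.03 -0.02]
```

View pics/j_w.png

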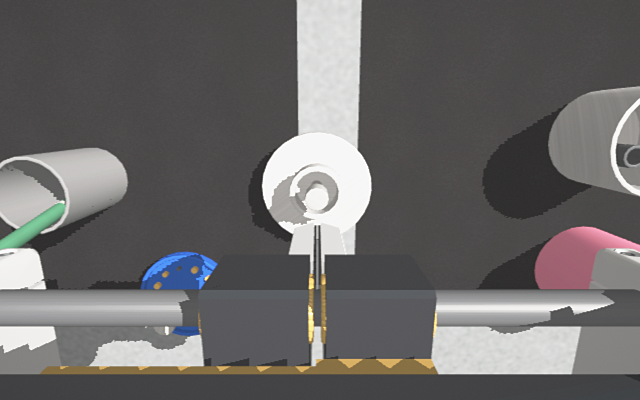

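View pics/j_s.png

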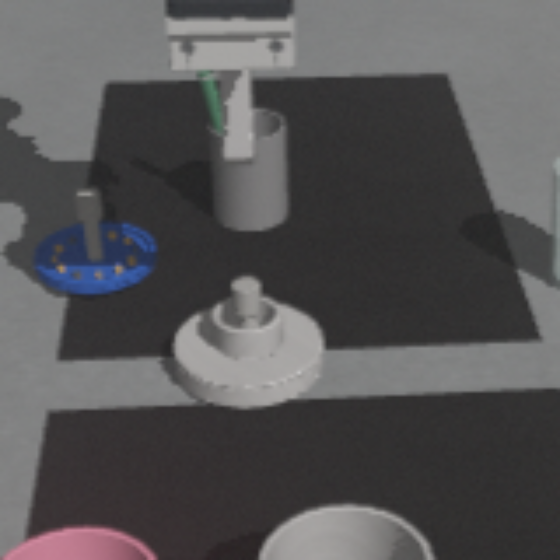

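The fingers shut fully and the knob stayed behind: it's at (316,195), clear of the fingertips at (317,225). I'll find out why before regripping.

```bash
python3 - <<'E'
from fit import *
K,T=pickle.load(open("pics/j_w.pkl","rb"))
print("now lid",fit("j_w",(480,11),[(53.5,24)],8)[:2],"knob",fit("j_w",(480,11),[(10,72)],8)[:2])
p=cams.camera_params("wrist");M=p["mount"]
for P in [[0,0,0],[0,0,-18.8],[0,47,0],[0,-47,0],[8,0,0],[-8,0,0]]:
    print(P,proj(p["mtx"],M,[P]))
T2=np.eye(4);T2[:3,:3]=R.from_euler('xyz',[180,0,0],degrees=True).as_matrix();T2[:3,3]=[480.5,10.96,53.4]
print("knob expected in i_w",proj(K,T2@M,[[480,11,72],[480,11,24]]))
a=cv2.imread("pics/i_w.png")[120:290,220:420];b=cv2.imread("pics/j_w.png")[120:290,220:420]
cv2.imwrite("pics/k.png",np.hstack([cv2.resize(a,None,fx=2,fy=2),cv2.resize(b,None,fx=2,fy=2)]))
E
```

```text
now lid (array([479.78,  11.44]), np.float64(-294.2673478349169)) knob (array([480.12,  11.1 ]), np.float64(-146.85787052518904))
[0, 0, 0] [[316.72 218.71]]
[0, 0, -18.8] [[316.69 227.56]]
[0, 47, 0] [[386.84 218.64]]
[0, -47, 0] [[246.62 218.78]]
[8, 0, 0] [[316.7  207.17]]
[-8, 0, 0] [[316.73 230.06]]
knob expected in i_w [[316.62 228.23]
 [316.7  208.08]]
```

View pics/k.png

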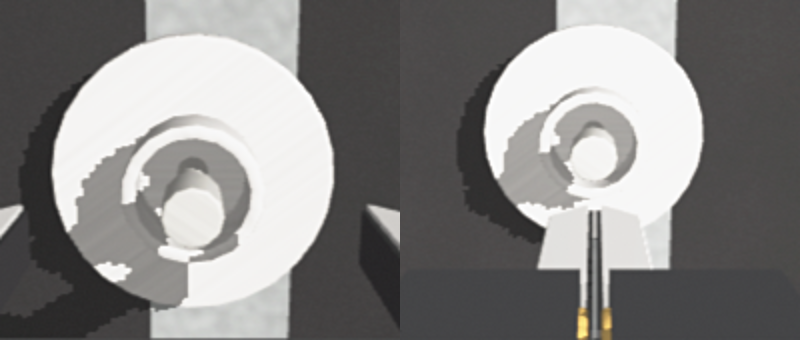

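```bash
python3 - <<'E'
from h import *
K,T=camT("side")
print("open obs (290.2,173.7)",[ (z,proj(K,T,[[480,y,z]])[0]) for y in(-48,-36) for z in(53,65,80)])
print("closed obs (288,134.9)",[ (z,proj(K,T,[[480,11,z]])[0]) for z in(130,145,160)])
print("knob top obs",proj(K,T,[[480,11,72]])[0],"seen",(220+245/3.5,90+285/3.5))
s=bot.get_state();print(s["grip_width"],s["qpos"],s["ee_pos"])
E
```

```text
open obs (290.2,173.7) [(53, array([290.52, 190.32])), (65, array([290.3 , 186.08])), (80, array([290.02, 180.66])), (53, array([290.43, 187.39])), (65, array([290.21, 183.16])), (80, array([289.94, 177.78]))]
closed obs (288,134.9) [(130, array([288.7 , 148.79])), (145, array([288.41, 143.04])), (160, array([288.12, 137.17]))]
knob top obs [289.77 169.92] seen (290.0, 171.42857142857144)
0.0056628822197614 [ -9.03   2.44 103.84  -0.    73.74  80.97] [480.08  11.01 129.82]
```

```bash
python3 - <<'E'
import cv2
a=cv2.imread("pics/f_side.png")[90:240,230:380];cv2.imwrite("pics/k2.png",cv2.resize(a,None,fx=4,fy=4,interpolation=cv2.INTER_CUBIC))
E
```

```text
(no output)
```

View pics/k2.png

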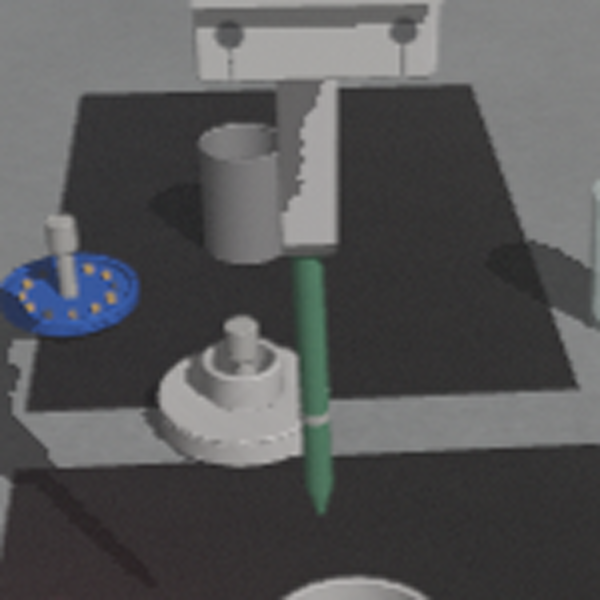

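```bash
python3 - <<'E'
from h import *
p=cams.camera_params("wrist")
for x in(6,8,10): print(x,[(d,proj(p["mtx"],p["mount"],[[x,0,-d]])[0,1].round(1)) for d in(20,25,30,35,40)])
K,T=camT("side")
for y in(-1.5,11): print(y,[(z,proj(K,T,[[480,y,z]])[0,1].round(1)) for z in(145,150,155,160,165,170)])
print("scr", [(z,proj(K,T,[[511,-273,z]])[0].round(1)) for z in(150,157,165)], "obs tip",(230+321/4,90+513/4), [(z,proj(K,T,[[509,-287,z]])[0,1].round(1)) for z in (270,280,290)],"obs end",90+250/4)
cv2.imwrite("pics/l_s.png",cv2.resize(cams.get_image("side")[80:200,220:380,::-1],None,fx=5,fy=5,interpolation=cv2.INTER_CUBIC))
cv2.imwrite("pics/l_w.png",cv2.resize(cams.get_image("wrist")[180:280,240:400,::-1],None,fx=5,fy=5,interpolation=cv2.INTER_CUBIC))
E
```

```text
6 [(20, np.float64(218.8)), (25, np.float64(221.2)), (30, np.float64(223.8)), (35, np.float64(226.5)), (40, np.float64(229.3))]
8 [(20, np.float64(215.6)), (25, np.float64(218.0)), (30, np.float64(220.5)), (35, np.float64(223.1)), (40, np.float64(225.9))]
10 [(20, np.float64(212.4)), (25, np.float64(214.7)), (30, np.float64(217.2)), (35, np.float64(219.7)), (40, np.float64(222.4))]
-1.5 [(145, np.float64(145.6)), (150, np.float64(143.7)), (155, np.float64(141.7)), (160, np.float64(139.7)), (165, np.float64(137.7)), (170, np.float64(135.7))]
11 [(145, np.float64(143.0)), (150, np.float64(141.1)), (155, np.float64(139.1)), (160, np.float64(137.2)), (165, np.float64(135.2)), (170, np.float64(133.2))]
scr [(150, array([308.9, 219.4])), (157, array([308.8, 216.2])), (165, array([308.8, 212.4]))] obs tip (310.25, 218.25) [(270, np.float64(162.3)), (280, np.float64(156.3)), (290, np.float64(150.2))] obs end 152.5
```

View pics/l_s.png

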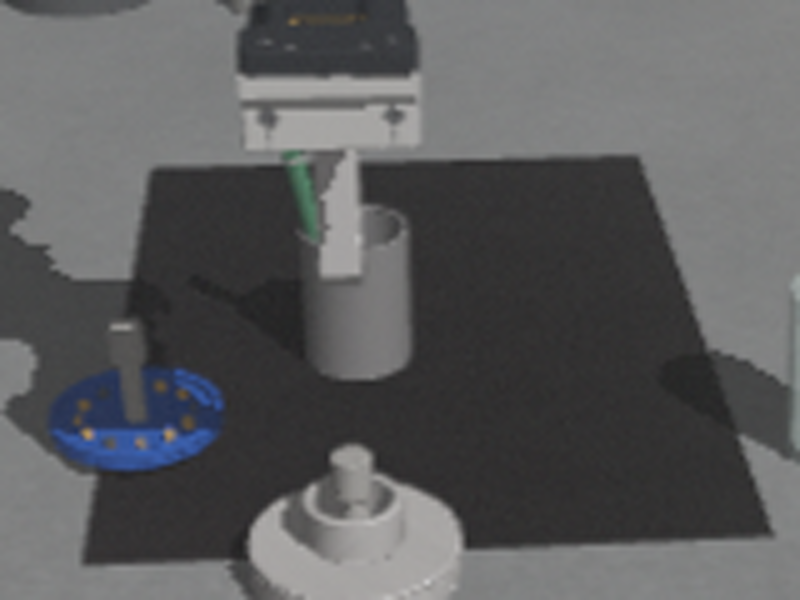

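View pics/l_w.png

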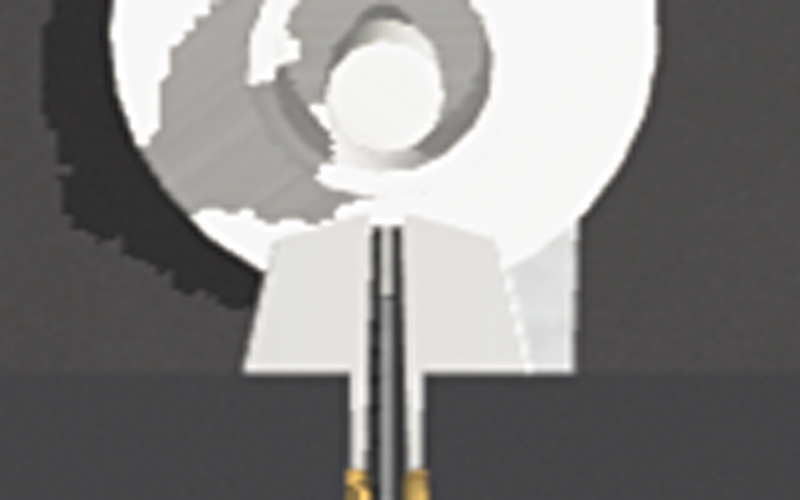

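Four observations agree that the fingers physically end about 35 mm above the reported TCP:
- the wrist view puts the tip at about -35
- the side view gives about -35 to -40
- the fingers missed a knob whose top is 21 mm above the TCP
- the scriber was held only by its top few mm

I'll regrasp with that offset and aim the real fingertips just above the collar.

```bash
python3 - <<'E'
from h import *
import pickle
bot.grip(0.7)
bot.movel([480.2,11,19],speed=130); bot.wait(.1); f0=bot.get_state()["ft_force"]
bot.grip(0.0); s=bot.get_state(); w=s["grip_width"]*94; print(s["ee_pos"],w,s["ft_force"]-f0)
if 15<w<25:
    bot.movel([480.2,11,40],speed=60); bot.wait(.15)
    s=bot.get_state(); print(s["time_s"],s["ee_pos"],s["grip_width"]*94,s["ft_force"]-f0,s["ft_torque"])
pickle.dump(camT("wrist",s),open("pics/m_w.pkl","wb"))
im=cams.get_image("wrist");cv2.imwrite("pics/m_w.png",im[:,:,::-1])
im=cams.get_image("side");cv2.imwrite("pics/m_s.png",cv2.resize(im[90:250,220:380,::-1],None,fx=3.5,fy=3.5))
E
```

```text
[480.16  11.31  18.95] 19.678843897690385 [0.08 3.05 0.34]
35.525 [479.75  11.04  39.68] 19.127974218505393 [ 1.2   0.34 -3.06] [-0.04  0.02 -0.01]
```

View pics/m_w.png

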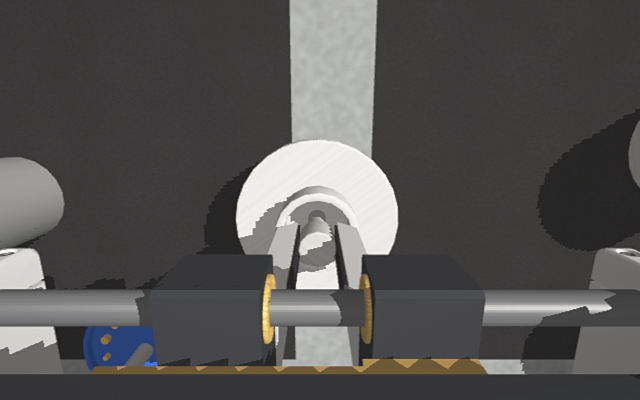

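View pics/m_s.png

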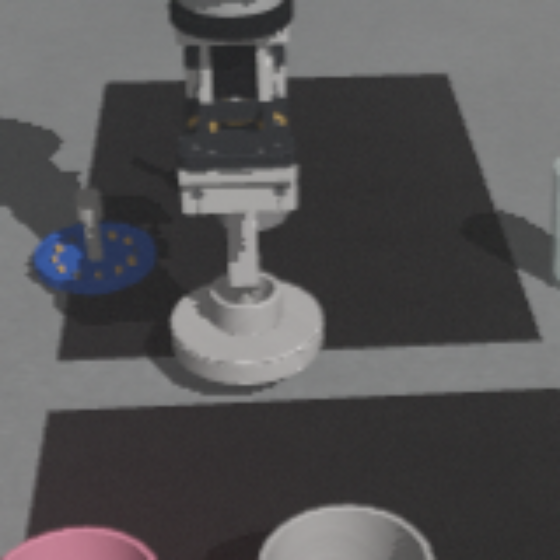

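The lids are lifted together: width 19 mm and weight 3.06 N (about 310 g, matching both lids), with the disc level. Next I carry them to the tin and lower.

```bash
python3 - <<'E'
from h import *
import pickle
X,Y=527.3,-269.85
bot.movel([480.2,11,130],speed=130)
bot.movel([X,Y,130],speed=130)
bot.movel([X,Y,100],speed=80); bot.wait(.3)
s=bot.get_state(); f0=s["ft_force"]; print(s["time_s"],s["ee_pos"],f0,s["grip_width"]*94)
pickle.dump(camT("wrist",s),open("pics/n_w.pkl","wb"))
im=cams.get_image("wrist");cv2.imwrite("pics/n_w.png",im[:,:,::-1])
im=cams.get_image("side");cv2.imwrite("pics/n_s.png",cv2.resize(im[190:310,250:410,::-1],None,fx=4,fy=4))
E
```

```text
39.6333 [ 527.7  -270.17  100.59] [-0.05 -0.15 -3.76] 19.232371729927628
```

View pics/n_w.png

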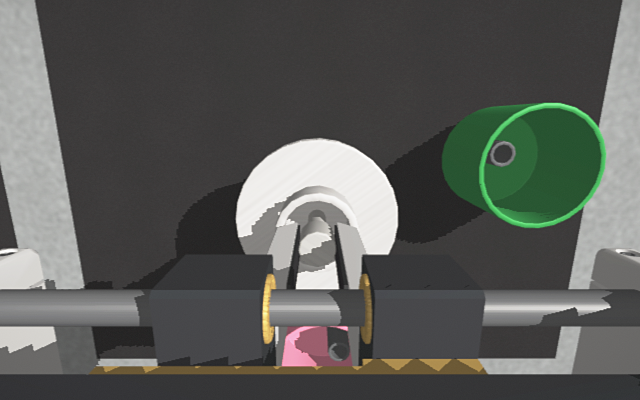

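View pics/n_s.png

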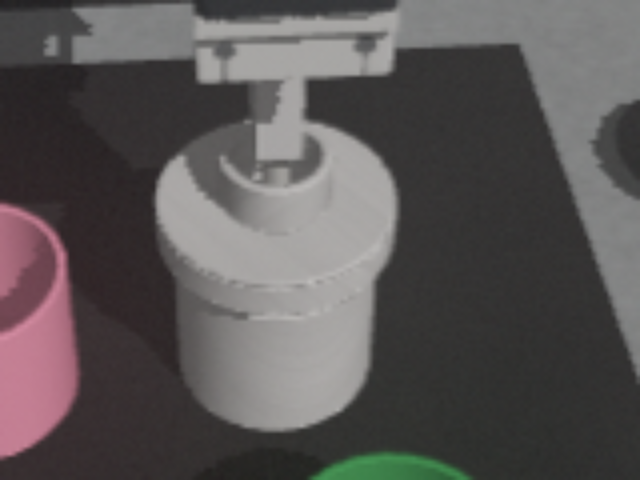

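The lids sit level and centred over the tin: in the side crop the lid axis is at about (276,·) and the tin axis at about (275,·). I'll lower while watching force.

```bash
python3 - <<'E'
from h import *
X,Y=527.3,-269.85
f0=np.array([-.05,-.15,-3.2])
z=92; bot.movel([X,Y,z],speed=50)
while z>81.5:
    z-=1.5 if z>86.5 else .7
    bot.movel([X,Y,z],speed=20); 
    if z<86: bot.wait(.05)
    s=bot.get_state(); f=s["ft_force"]-f0; print(round(z,1),s["ee_pos"][2].round(2),f)
    if f[2]>6 or np.hypot(*f[:2])>8: break
bot.wait(.15); s=bot.get_state(); print(s["time_s"],s["ee_pos"],s["ft_force"],s["ft_torque"])
im=cams.get_image("side");cv2.imwrite("pics/o_s.png",cv2.resize(im[190:310,250:410,::-1],None,fx=4,fy=4))
E
```

```text
90.5 90.43 [-0.18 -0.34 -0.35]
89.0 88.91 [ 0.95  0.5  -0.76]
87.5 87.33 [0.6  0.84 0.32]
86.0 85.82 [-0.21 -0.83  0.65]
85.3 85.25 [-0.17  0.18 -0.61]
84.6 84.57 [-0.26 -0.76 -0.51]
83.9 84.0 [ 1.25 -0.02  0.54]
83.2 83.85 [-1.33  1.89  4.94]
82.5 83.85 [-2.67  2.39  9.58]
42.6917 [ 527.58 -269.83   83.84] [-2.22  3.04  5.64] [0.43 0.45 0.02]
```

View pics/o_s.png

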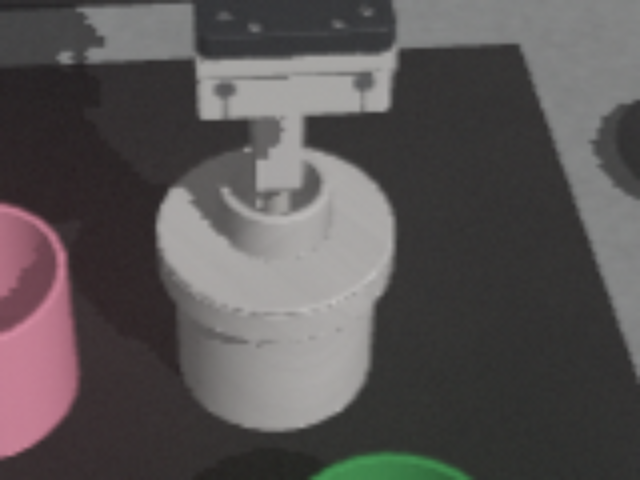

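Contact came at TCP z≈83.9, where the model puts a seated lid (84). I'll release the knob and look at the collar.

```bash
python3 - <<'E'
from h import *
X,Y=527.3,-269.85
bot.movel([X,Y,83.9],speed=20); bot.wait(.05)
bot.grip(0.9); bot.wait(.1)
s=bot.get_state(); print(s["time_s"],s["ee_pos"],s["ft_force"],s["grip_width"])
import pickle;pickle.dump(camT("wrist",s),open("pics/p_w.pkl","wb"))
im=cams.get_image("wrist");cv2.imwrite("pics/p_w.png",im[:,:,::-1]);cv2.imwrite("pics/p_wc.png",cv2.resize(im[120:280,200:430,::-1],None,fx=3,fy=3,interpolation=cv2.INTER_CUBIC))
im=cams.get_image("side");cv2.imwrite("pics/p_s.png",cv2.resize(im[190:310,250:410,::-1],None,fx=4,fy=4))
E
```

```text
44.2333 [ 527.31 -269.83   83.91] [ 0.26  0.58 -0.39] 0.9019433525273675
```

View pics/p_wc.png

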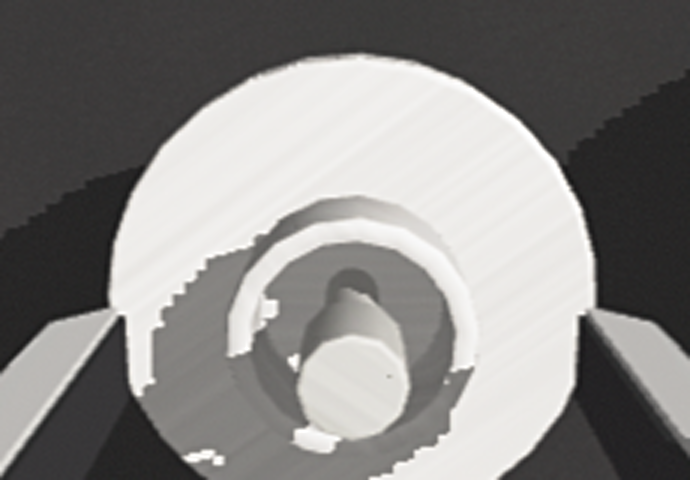

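View pics/p_s.png

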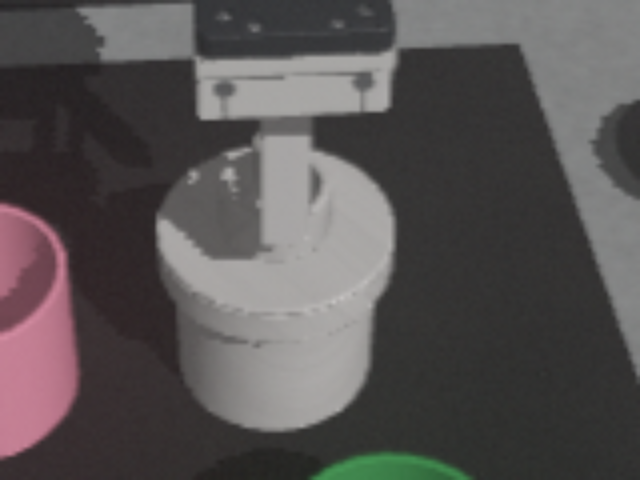

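The lid is seated and level, and the collar (ring centre column ≈317) is centred between the fingers. I'll descend to it, grip it and lift in stages.

```bash
python3 - <<'E'
from h import *
X,Y=527.3,-269.85
z=83.9
bot.movel([X,Y,64],speed=60)
for z in(62,60.5,59):
    bot.movel([X,Y,z],speed=30); f=bot.get_state()["ft_force"]; print(z,f)
    if f[2]>4: bot.movel([X,Y,z+2],speed=30); z+=2; break
bot.wait(.1); f0=bot.get_state()["ft_force"]
bot.grip(0.0); s=bot.get_state(); w=s["grip_width"]*94; print(s["time_s"],s["ee_pos"],w,s["ft_force"]-f0)
if 44<w<54:
    bot.movel([X,Y,z+4],speed=20); bot.wait(.2)
    s=bot.get_state(); print(s["ee_pos"],s["ft_force"]-f0,s["ft_torque"],s["grip_width"]*94)
im=cams.get_image("side");cv2.imwrite("pics/q_s.png",cv2.resize(im[190:310,250:410,::-1],None,fx=4,fy=4))
E
```

```text
62 [-0.13  0.5  -0.72]
60.5 [0.41 0.73 0.08]
59 [0.74 0.07 0.31]
46.3083 [ 527.32 -269.89   59.03] 50.053891171709736 [-0.6  -0.08 -0.38]
[ 527.18 -269.77   62.84] [-0.29 -0.34 -1.84] [ 0.05 -0.02 -0.03] 50.02423948209332
```

View pics/q_s.png

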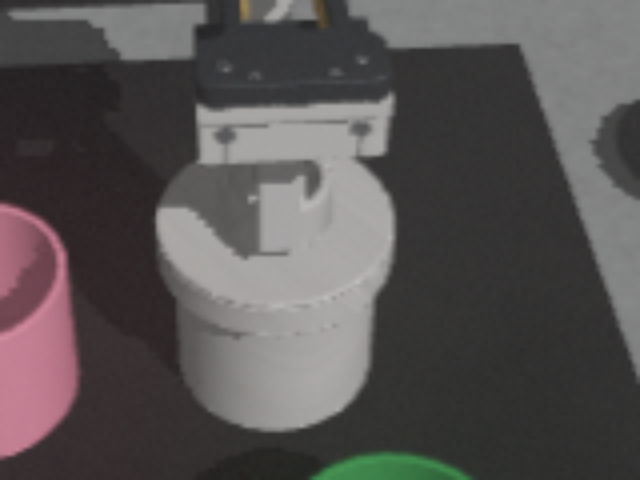

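The grip is 50 mm wide and carries about 1.5 N, which is the outer lid alone. I'll lift straight up.

```bash
python3 - <<'E'
from h import *
X,Y=527.3,-269.85
bot.movel([X,Y,155],speed=60); bot.wait(.4)
s=bot.get_state(); print(s["time_s"],s["ee_pos"],s["ee_rot"],s["ft_force"],s["ft_torque"],s["grip_width"]*94,s["qd"])
im=cams.get_image("side");cv2.imwrite("pics/r_s.png",cv2.resize(im[90:310,210:430,::-1],None,fx=2.7,fy=2.7))
im=cams.get_image("top");cv2.imwrite("pics/r_t.png",im[:,:,::-1])
E
```

```text
48.9917 [ 527.28 -269.82  154.94] [-180.      0.01    0.  ] [-0.61 -0.42 -1.42] [-0.01 -0.05  0.06] 50.03030445166858 [ 0.03 -0.11 -0.06  0.04  0.01  0.1 ]
```

View pics/r_s.png

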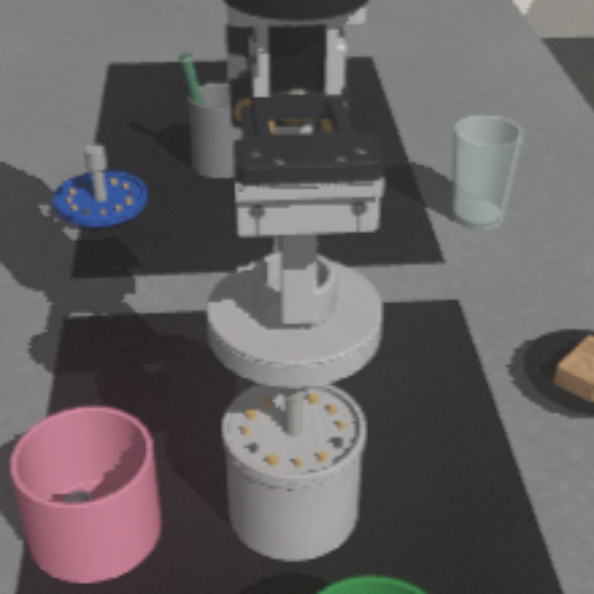

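View pics/r_t.png

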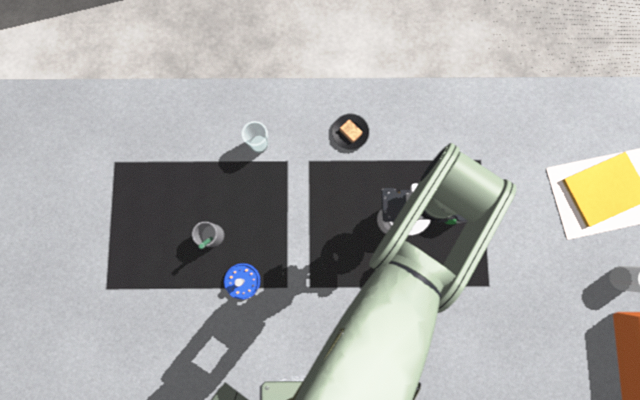

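The outer lid hangs level over the tin with its skirt at about 165 mm. The inner lid is seated, the scriber is in the pot, and the bystanders haven't moved. I'll hand in.

```bash
python3 -c "
from rig import job
print(job.finish_job())"
```

```text
the job is handed in; nothing more can be done
None
```

The job is done and handed in at about 49 s of the 64 s allowed; no verdict was reported. The scriber stands point down in the pot, the inner lid is seated in the tin, and the arm is still holding the outer lid above it.

**Last checks:**
- **Outer lid:** the grip is 50 mm wide and carries about 1.4 N, which matches the outer lid alone. The lid is level and still over the tin, with its skirt about 165 mm above the tin's underside by calculation; the requirement is 142 mm.
- **Inner lid:** it met the tin at the height expected for a seated lid and sits level in the last side view. I stopped pressing at about 10 N.
- **Other things:** the tin and pot are upright, and the tumbler, saucer and stone look unmoved.

**What disagreed:**
- **Finger length:** the fingers really end about 35 mm above the reported TCP. The scriber was therefore held only by its top few millimetres, and the first grip on the knob closed on nothing without moving the lids. I measured the difference from the pictures, corrected for it and regripped.
- **Side and top cameras:** they differed from each other by 4 to 9 mm in y. I used the wrist camera's opposite views instead, which agreed within about 1 mm.

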